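Press open the abrasives box

TASK

Open the long abrasives box on the sanding bench: press its door inward at the round mark near the free edge until it bottoms and the spring catch lets go, then let it swing fully open by itself. Leave the small square box shut and its door unpressed.

Things in the scene. Friction and masses are not known exactly. Their poses are not given: they have to be found in the camera images.
- long_press (a point): Centre of the grey round mark (26 mm) on top of the long box's door, 24 mm in from its free edge, midway. The box: white, 210 long, 140 deep, 80 mm high, fixed, turned up to 12 deg. The door, 193 x 124 x 6 mm, lies level inside the 6 mm rim, flush with it, and sinks when pressed. Axes (door shut): x level from free edge to hinge, away from the robot, z up. Hinge line: 100 mm on in x, same height.
- long_door (a joint): Door angle about its far hinge, rad: 0 shut, negative pressed in, positive open. About 3 N at the mark sinks it; the catch lets go at about 7 mm, a firm stop comes at 9 mm (-0.09 rad). Let go sooner, it comes back shut. It cannot be pulled open. After release, once the finger lifts, a weak spring swings it up and away from the robot within 3 s to 1.25 rad, where it stays.
- square_door (a joint): Angle of the small square box's door, rad: 0 shut, negative pressed in, positive open. Same make, height and push catch as the long box, but 140 mm long. To be left shut.
- square_press (a point): The same round mark on the door of the square white box (140 x 140 mm, 80 mm high), axes as for the long box. Not to be pressed.
Not all that is in view belongs to the job. What is shaped like the part that bears square_door but brown or green is not meant.

How it is judged:
By the outcome, as a careful person would: the job done as asked, in the order asked, and still so for the second after the job is handed in, with the robot touching nothing.
It also fails if it takes over 29 s, if anything falls off the work surface, if the arm or the gripper's body presses on something with over 40 N, if the wrist force passes 120 N, or if a joint passes its speed limit or range.

ROBOT

A 6-joint arm with a two-finger parallel gripper is mounted at the origin on the work surface. World frame = base frame: x ahead of the robot, y to its left, z up, the work surface at z = 0. Lengths are in m, angles in rad, forces in N, time in s.
With the tool pointing down it reaches from about 0.225 to 0.875 m from the base axis. Payload 3.4 kg.
Tool frame: the origin (TCP) lies between the finger pads; the fingertips stand 25 mm ahead of it and the grasp point (between the pads) lies 6 mm ahead of it; z points along the fingers, y is the line along which they close (so a half turn about z gives the same grasp; the last joint's range is limited). The gripper opens to 85 mm and grips with 20 to 120 N. Pads are 22 mm wide; open, the fingers measure 114 mm over their backs; the gripper's body (76 mm by 85 mm) begins 54 mm behind the grasp point. The pads swing forward as they close: fully open they stand 13 mm farther back than shut.
Start: joints at [1.037, 0.276, 1.505, -0, 1.361, -0.121], TCP at [0.231, 0.527, 0.256] pointing down, gripper open.
Joint ranges: [-2.89, 2.89], [-0.75, 2.08], [0.22, 2.7], [-1.18, 4.32], [0.11, 2.71], [-2.7, 2.7]. Speed limits (rad/s): [2.57, 2.57, 3.14, 3.14, 3.14, 3.14].

INTERFACE

Orientations are given as a unit quaternion [w, x, y, z].
In Python, from rig import manip, cams, ticket gives the robot as it stands.
- The arm moves only by the tool step_arm, never from a script. Its argument "increments" is a list of rows, each an object with "dp": the shift along the world's x, y, z each as a share of 0.2 m, from -1 to 1, a list of three; "yaw": the turn about the world's z as a share of 0.15 rad, from -1 to 1; "grip": the opening, from 0 (shut) to 1 (fully open). In form: [{"dp": [tx, ty, tz], "yaw": yaw, "grip": grip}, ...]. A call has 1 to 5 rows; each row shifts and turns the commanded pose from where the row before left it; what a row does not reach is not made up. A row lasts 1/8 s, in which the tool goes at most 62.5 mm and 10.7 degrees, less where a joint would pass 70% of its speed; a pose out of reach is approached as far as the arm can. A call with a number of a shift or a turn outside -1 to 1 is refused whole. A call with a gripper value outside its range is refused whole. The fingers move at their own pace and stop on an object; "squeeze" is the grip in N (left out, the last holds). Time passes only in rows, so rows that do not move let the fingers close. It gives the time, the measured TCP pose, the force, the opening and the grip force at its end, in the units of the state.
- manip.get_state(): the state, without advancing time (a new reading comes with each control period).
- cams.get_image(name): name is "scene" or "side" or "wrist"; returns the picture (384x512x3 uint8, blue, green, red); there is no depth.
- cams.get_calibration(name): a dict with "fx", "fy", "cx", "cy" (pixels), "k1" (the pictures are not rectified: a ray, as slopes to the right and down, at radius r is drawn at 1 + k1 r^2 times it, then the intrinsics apply), "extrinsics" (4x4, takes a point from camera to world coordinates). Camera axes: x right, y up, looking along -z (the intrinsics and any distortion apply to the point x, -y, -z); pixel columns grow to the right and rows downward; lengths in m; the calibration is good to about 2 mm. A picture is of the moment at which its call begins: read the wrist's pose just before it. get_calibration takes no time and is no camera call; for the wrist camera it gives the pose at the moment of the call.
- ticket.sign_off(): hands the job in; it is judged then, once.
The state is a dict: "clock": time; "qpos": joint angles; "qd": joint speeds; "effort": joint torques, N m; "position": TCP position; "ee_rot": TCP orientation; "contact_force": force on the tool from outside, world axes, zero at the start; "moment": the same for the moment, N m; "width": finger opening in m; "gripper_force": force on a finger pad.
Only numpy, scipy, OpenCV 4.12 (cv2) and the standard library are available. Lean on these libraries where they do the work, as an engineer would, in place of code of your own. Each camera call takes 0.05 s, during which the arm holds its last target. There are 200 camera calls.

## Working session

There is one attempt and no reset: what is moved stays moved. The work goes in short steps, Python scripts to look and compute and a tool call to move; the robot and the scene stay as the last step left them, time stands still between calls to the robot, and variables do not carry over. Pictures are saved under pics/ and viewed, at most 10 in all, crops included, and the job is handed in when it is done.

Besides the shell and the picture viewer there is one more tool, called after ">>>" in YAML: its name, and indented under it one key for each argument. step_arm: Moves the arm, as the interface text tells. Shift numbers are shares of 0.2 m and turn numbers shares of 0.15 rad, none past 1 either way. Its arguments: {"type":"object","properties":{"increments":{"type":"array"},"squeeze":{"type":"number"}},"required":["increments"]}

```bash
mkdir -p pics
cat > h.py <<'E'
import numpy as np, cv2
from rig import manip, cams, ticket
def ray(name_or_cal,u,v):
    c=cams.get_calibration(name_or_cal) if isinstance(name_or_cal,str) else name_or_cal
    K=np.array([[c["fx"],0,c["cx"]],[0,c["fy"],c["cy"]],[0,0,1.]])
    p=cv2.undistortPoints(np.array([[[u,v]]],float),K,np.array([c["k1"],0,0,0.]))[0,0]
    E=np.array(c["extrinsics"]); d=E[:3,:3]@np.array([p[0],-p[1],-1.])
    return E[:3,3],d
def onz(n,u,v,z):
    o,d=ray(n,u,v); return o+d*(z-o[2])/d[2]
E
python3 - <<'E'
from h import *
a=cams.get_image("scene");b=cams.get_image("side")
cv2.imwrite("pics/a.png",a);cv2.imwrite("pics/b.png",b)
s=manip.get_state();print(s["clock"],s["position"],s["ee_rot"])
E
```

```text
0.1 [0.2304706  0.5263224  0.25551758] [-2.57240980e-04  2.04955562e-01  9.78770941e-01 -7.72905018e-04]
```

View pics/a.png

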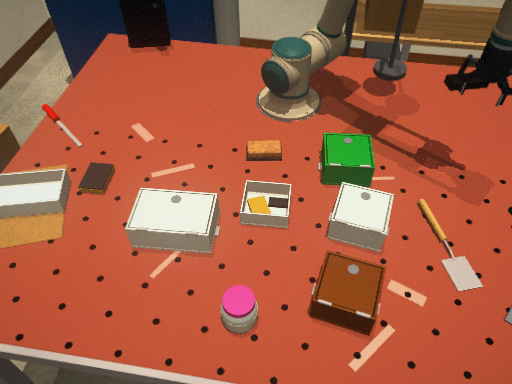

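View pics/b.png

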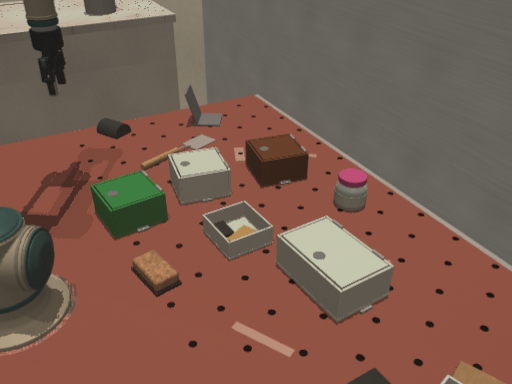

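The scene view shows these candidates:
- Long white box with its mark at about (176,199).
- White square box with its mark at about (372,197), to be left alone.
- Green box (348,158) and brown box (349,290), which are lookalikes.
- Open trays at (266,204) and (30,192).

In the side view, the long box's mark is at about (319,256). It is the only long lidded white box with a mark on the robot's side. I'll confirm it in a crop and measure.

Run:
```python
from h import *
a=cv2.imread("pics/a.png");b=cv2.imread("pics/b.png")
def mark(im,u,v,r=11):
    g=cv2.cvtColor(im,cv2.COLOR_BGR2GRAY)[v-r:v+r+1,u-r:u+r+1]
    m=(g<np.median(g)-35).astype(np.uint8)
    n,l,st,c=cv2.connectedComponentsWithStats(m)
    i=1+np.argmin(np.linalg.norm(c[1:]-r,axis=1)); print(st[i]); return c[i]+[u-r,v-r]
P={}
for n,im,pts in(("scene",a,[(176,199),(372,197)]),("side",b,[(319,256),(185,164)])):
    for k,q in zip(("long","sq"),pts):
        c=mark(im,*q); P[n,k]=c; print(n,k,c,onz(n,*c,.08).round(4))
for k in("long","sq"):
    o1,d1=ray("scene",*P["scene",k]);o2,d2=ray("side",*P["side",k])
    t=np.linalg.lstsq(np.c_[d1,-d2],o2-o1,rcond=None)[0]
    print(k,(o1+t[0]*d1).round(4),(o2+t[1]*d2).round(4))
g=np.hstack([cv2.resize(a[175:260,120:230],None,fx=3.5,fy=3.5,interpolation=2),cv2.resize(b[215:315,265:395],(387,297),interpolation=2)[:297]])if 0 else None
A=cv2.resize(a[175:260,120:230],(388,300),interpolation=2);B=cv2.resize(b[215:315,265:395],(390,300),interpolation=2)
cv2.imwrite("pics/c.png",np.hstack([A,B]))
# scene door corners/top-edge
for u,v in((137,190),(217,194),(130,231),(213,238)):print(onz("scene",u,v,.08).round(3))
```

```text
[ 6  7 11  8 65]
scene long [175.66153846 198.75384615] [ 0.5749 -0.2262  0.08  ]
[13  5  3  1  3]
scene sq [375. 191.] [0.4575 0.2897 0.08  ]
[ 5  7 13  8 80]
side long [318.8125 255.1875] [ 0.5745 -0.2254  0.08  ]
[ 6  8 10  5 35]
side sq [184.34285714 163.14285714] [0.478  0.2667 0.08  ]
long [ 0.5749 -0.2262  0.08  ] [ 0.5743 -0.2256  0.0802]
sq [0.4672 0.2878 0.0905] [0.4807 0.2743 0.0756]
[ 0.563 -0.337  0.08 ]
[ 0.54  -0.123  0.08 ]
[ 0.695 -0.306  0.08 ]
[ 0.681 -0.099  0.08 ]
```

View pics/c.png

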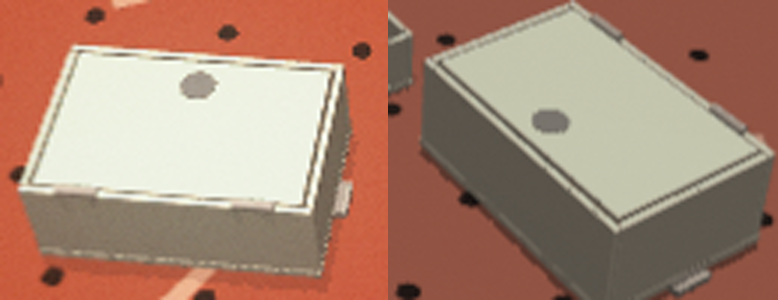

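The crop confirms it: a long white lid with the grey mark near the robot-side edge and the hinges on the far side. The two views agree on the mark at (0.575, -0.226, 0.080), with box yaw about +6°. I'll move above it with the fingers shut.

>>> step_arm:
  increments:
    - {"dp":[0.115,-0.25,0],"yaw":0.7,"grip":0}
    - {"dp":[0.115,-0.25,0],"yaw":0.7,"grip":0}
    - {"dp":[0.115,-0.25,0],"yaw":0.7,"grip":0}
    - {"dp":[0.115,-0.25,0],"yaw":0.7,"grip":0}
    - {"dp":[0.115,-0.25,0],"yaw":0.7,"grip":0}

```text
clock: 0.72
position: [0.346, 0.275, 0.2561]
ee_rot: [-0.0, -0.058, 0.998, -0.0]
contact_force: [0.2, 0.6, -0.0]
width: 0.0001
gripper_force: 0.0
```

>>> step_arm:
  increments:
    - {"dp":[0.115,-0.25,0],"yaw":0,"grip":0}
    - {"dp":[0.115,-0.25,0],"yaw":0,"grip":0}
    - {"dp":[0.115,-0.25,0],"yaw":0,"grip":0}
    - {"dp":[0.115,-0.25,0],"yaw":0,"grip":0}
    - {"dp":[0.115,-0.25,0],"yaw":0,"grip":0}

```text
clock: 1.35
position: [0.461, 0.025, 0.2562]
ee_rot: [-0.0, -0.056, 0.998, 0.0]
contact_force: [1.3, 0.6, 0.1]
width: -0.0001
gripper_force: 0.0
```

>>> step_arm:
  increments:
    - {"dp":[0.115,-0.25,0],"yaw":0,"grip":0}
    - {"dp":[0.115,-0.25,0],"yaw":0,"grip":0}
    - {"dp":[0.115,-0.25,0],"yaw":0,"grip":0}
    - {"dp":[0.115,-0.25,0],"yaw":0,"grip":0}
    - {"dp":[0,0,0],"yaw":0,"grip":0}

```text
clock: 1.98
position: [0.5539, -0.1769, 0.2551]
ee_rot: [-0.0, -0.054, 0.999, -0.0]
contact_force: [-0.2, 1.2, 0.2]
width: 0.0
gripper_force: 0.0
```

>>> step_arm:
  increments:
    - {"dp":[0.052,-0.122,-0.2],"yaw":0,"grip":0}
    - {"dp":[0.052,-0.122,-0.2],"yaw":0,"grip":0}
    - {"dp":[0,0,-0.22],"yaw":0,"grip":0}
    - {"dp":[0,0,0],"yaw":0,"grip":0}

```text
clock: 2.48
position: [0.5704, -0.2198, 0.1286]
ee_rot: [-0.004, -0.056, 0.998, 0.003]
contact_force: [-0.5, -0.0, 0.3]
width: -0.0002
gripper_force: 0.0
```

Run:
```python
from h import *
a=cams.get_image("scene");b=cams.get_image("side")
A=cv2.resize(a[110:260,100:250],(390,390),interpolation=2);B=cv2.resize(b[165:315,260:410],(390,390),interpolation=2)
cv2.imwrite("pics/d.png",np.hstack([A,B]))
s=manip.get_state();print(s["clock"],s["position"])
```

```text
2.575 [ 0.57360193 -0.22131583  0.13311806]
```

View pics/d.png

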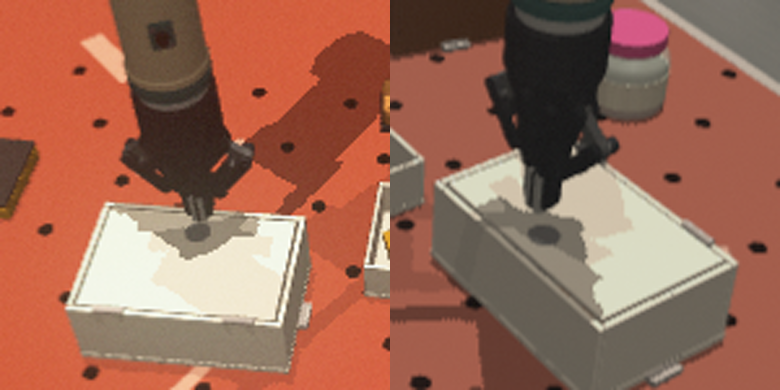

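The shut fingertips are directly above the mark in both halves, with about 28 mm of clearance. Descending slowly now.

>>> step_arm:
  increments:
    - {"dp":[0.005,-0.022,-0.04],"yaw":0,"grip":0}
    - {"dp":[0,0,-0.04],"yaw":0,"grip":0}
    - {"dp":[0,0,-0.03],"yaw":0,"grip":0}
    - {"dp":[0,0,0],"yaw":0,"grip":0}

```text
clock: 3.08
position: [0.5741, -0.2262, 0.1098]
ee_rot: [-0.001, -0.056, 0.998, 0.0]
contact_force: [0.6, 1.0, 0.4]
width: 0.0
gripper_force: 0.0
```

>>> step_arm:
  increments:
    - {"dp":[0,0,-0.015],"yaw":0,"grip":0}
    - {"dp":[0,0,-0.015],"yaw":0,"grip":0}
    - {"dp":[0,0,-0.015],"yaw":0,"grip":0}
    - {"dp":[0,0,-0.01],"yaw":0,"grip":0}

```text
clock: 3.58
position: [0.5748, -0.2265, 0.0994]
ee_rot: [0.0, -0.056, 0.998, -0.0]
contact_force: [0.6, 0.3, 0.6]
width: -0.0001
gripper_force: 0.6
```

>>> step_arm:
  increments:
    - {"dp":[0,0,-0.01],"yaw":0,"grip":0}
    - {"dp":[0,0,0],"yaw":0,"grip":0}

```text
clock: 3.82
position: [0.5746, -0.2265, 0.0978]
ee_rot: [0.0, -0.056, 0.998, -0.0]
contact_force: [-0.5, 0.3, 4.4]
width: 0.0003
gripper_force: 2.4
```

>>> step_arm:
  increments:
    - {"dp":[0,0,-0.01],"yaw":0,"grip":0}
    - {"dp":[0,0,0],"yaw":0,"grip":0}

```text
clock: 4.08
position: [0.5748, -0.2265, 0.0965]
ee_rot: [0.0, -0.056, 0.998, -0.0]
contact_force: [-0.7, 0.1, 8.2]
width: -0.0
gripper_force: 4.1
```

>>> step_arm:
  increments:
    - {"dp":[0,0,-0.01],"yaw":0,"grip":0}
    - {"dp":[0,0,0],"yaw":0,"grip":0}

```text
clock: 4.32
position: [0.5749, -0.2265, 0.0953]
ee_rot: [0.001, -0.056, 0.998, -0.0]
contact_force: [-1.6, 1.4, 11.6]
width: 0.0002
gripper_force: 5.8
```

>>> step_arm:
  increments:
    - {"dp":[0,0,-0.01],"yaw":0,"grip":0}
    - {"dp":[0,0,0],"yaw":0,"grip":0}

```text
clock: 4.58
position: [0.575, -0.2265, 0.0946]
ee_rot: [0.001, -0.056, 0.998, -0.0]
contact_force: [-3.0, 2.2, 17.6]
width: 0.0001
gripper_force: 8.7
```

>>> step_arm:
  increments:
    - {"dp":[0,0,-0.01],"yaw":0,"grip":0}
    - {"dp":[0,0,0],"yaw":0,"grip":0}

```text
clock: 4.82
position: [0.5751, -0.2265, 0.0944]
ee_rot: [0.002, -0.056, 0.998, -0.001]
contact_force: [-5.9, 3.7, 26.7]
width: 0.0
gripper_force: 13.4
```

Run:
```python
from h import *
a=cams.get_image("scene");b=cams.get_image("side")
A=cv2.resize(a[150:260,115:235],(390,358),interpolation=2);B=cv2.resize(b[210:320,270:390],(390,358),interpolation=2)
cv2.imwrite("pics/e.png",np.hstack([A,B]))
s=manip.get_state();print(s["clock"],s["position"],s["contact_force"])
```

```text
4.925 [ 0.57505103 -0.22652355  0.09442759] [-5.72790183  3.65741875 25.66819918]
```

View pics/e.png

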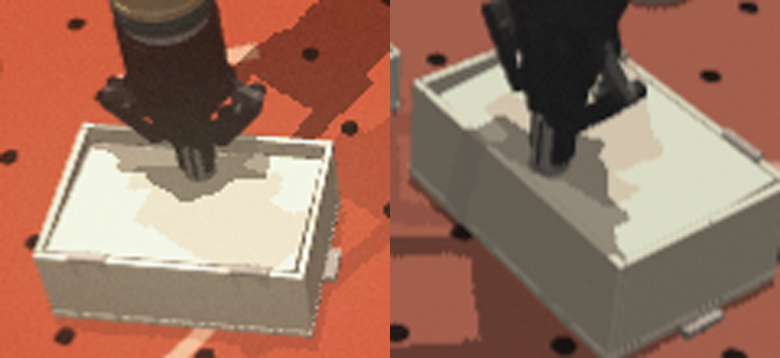

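The door is bottomed: its near edge sits well below the rim, at 26 N with no further travel. Lifting quickly and backing away toward the robot.

>>> step_arm:
  increments:
    - {"dp":[0,0,0.3],"yaw":0,"grip":0}
    - {"dp":[-0.2,0,0.22],"yaw":0,"grip":0}
    - {"dp":[-0.28,0,0.1],"yaw":0,"grip":0}
    - {"dp":[-0.28,0,0.1],"yaw":0,"grip":0}
    - {"dp":[-0.15,0,0.1],"yaw":0,"grip":0}

```text
clock: 5.55
position: [0.3894, -0.2256, 0.2537]
ee_rot: [-0.001, -0.056, 0.998, 0.0]
contact_force: [-0.4, -0.4, 0.6]
width: -0.0005
gripper_force: 0.0
```

>>> step_arm:
  increments:
    - {"dp":[0,0,0],"yaw":0,"grip":0}
    - {"dp":[0,0,0],"yaw":0,"grip":0}
    - {"dp":[0,0,0],"yaw":0,"grip":0}
    - {"dp":[0,0,0],"yaw":0,"grip":0}
    - {"dp":[0,0,0],"yaw":0,"grip":0}

```text
clock: 6.18
position: [0.3929, -0.2264, 0.2528]
ee_rot: [-0.0, -0.056, 0.998, 0.0]
contact_force: [-0.4, 0.1, -1.1]
width: -0.0001
gripper_force: 0.0
```

>>> step_arm:
  increments:
    - {"dp":[0,0,0],"yaw":0,"grip":0}
    - {"dp":[0,0,0],"yaw":0,"grip":0}
    - {"dp":[0,0,0],"yaw":0,"grip":0}
    - {"dp":[0,0,0],"yaw":0,"grip":0}
    - {"dp":[0,0,0],"yaw":0,"grip":0}

```text
clock: 6.8
position: [0.3925, -0.2265, 0.2534]
ee_rot: [0.0, -0.056, 0.998, 0.0]
contact_force: [-0.3, 0.3, -0.5]
width: 0.0002
gripper_force: 0.0
```

>>> step_arm:
  increments:
    - {"dp":[0,0,0],"yaw":0,"grip":0}
    - {"dp":[0,0,0],"yaw":0,"grip":0}
    - {"dp":[0,0,0],"yaw":0,"grip":0}
    - {"dp":[0,0,0],"yaw":0,"grip":0}
    - {"dp":[0,0,0],"yaw":0,"grip":0}

```text
clock: 7.42
position: [0.3925, -0.2265, 0.2533]
ee_rot: [0.0, -0.056, 0.998, 0.0]
contact_force: [0.4, -0.5, 0.0]
width: 0.0001
gripper_force: 0.0
```

>>> step_arm:
  increments:
    - {"dp":[0,0,0],"yaw":0,"grip":0}
    - {"dp":[0,0,0],"yaw":0,"grip":0}
    - {"dp":[0,0,0],"yaw":0,"grip":0}
    - {"dp":[0,0,0],"yaw":0,"grip":0}
    - {"dp":[0,0,0],"yaw":0,"grip":0}

```text
clock: 8.05
position: [0.3925, -0.2265, 0.2533]
ee_rot: [-0.0, -0.056, 0.998, 0.0]
contact_force: [-0.3, -1.0, 0.2]
width: -0.0002
gripper_force: 0.0
```

>>> step_arm:
  increments:
    - {"dp":[0,0,0],"yaw":0,"grip":0}
    - {"dp":[0,0,0],"yaw":0,"grip":0}
    - {"dp":[0,0,0],"yaw":0,"grip":0}
    - {"dp":[0,0,0],"yaw":0,"grip":0}
    - {"dp":[0,0,0],"yaw":0,"grip":0}

```text
clock: 8.68
position: [0.3925, -0.2265, 0.2533]
ee_rot: [0.0, -0.056, 0.998, 0.0]
contact_force: [-0.1, -0.5, 1.1]
width: 0.0002
gripper_force: 0.0
```

Run:
```python
from h import *
a=cams.get_image("scene");b=cams.get_image("side")
cv2.imwrite("pics/f.png",np.hstack([a,b])[:, :].copy() if 0 else cv2.resize(np.hstack([a,b]),(800,300)))
s=manip.get_state();print(s["clock"],s["position"],s["contact_force"])
```

```text
8.775 [ 0.39249277 -0.22647123  0.25332825] [ 0.47775808 -0.45813909 -0.01186362]
```

View pics/f.png

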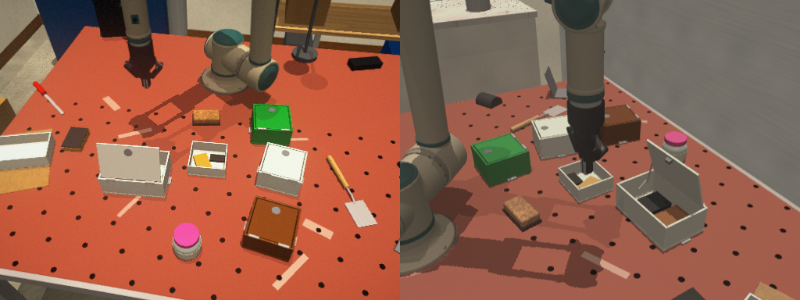

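The long box's lid stands up at about 70° at (128,162) in the left half, and the square white box at (282,165) is still shut. The arm is clear of everything, so I'm handing in.

```bash
python3 -c "
from rig import ticket;print(ticket.sign_off())"
```

```text
the job is handed in; nothing more can be done
None
```

The long box's door was pressed until it bottomed, let go and swung fully open; the square box stayed shut and unpressed, the arm ended clear of everything, and the job was handed in at about 9 s.

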